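Press a repaired dental cast to the fourth click and hold it

ROBOT

A 6-joint arm with a two-finger parallel gripper is mounted at the origin on the work surface. World frame = base frame: x ahead of the robot, y to its left, z up, the work surface at z = 0. Lengths are in mm, angles in rad, forces in N, time in s.
With the tool pointing down it reaches from about 350 to 850 mm from the base axis. Payload 8.1 kg.
Tool frame: the origin (TCP) lies on the front face of the gripper's body, between the roots of the fingers; the fingertips stand 73 mm ahead of it and the grasp point (between the pads) lies 54 mm ahead of it (ctrl.finger_overhang is the distance from the TCP to the fingertips, in mm); z points along the fingers, y is the line along which they close (so a half turn about z gives the same grasp; the last joint's range is limited). The gripper opens to 85 mm and grips with 20 to 120 N. Pads are 22 mm wide; open, the fingers measure 114 mm over their backs; the gripper's body (76 mm by 85 mm) begins 54 mm behind the grasp point. The pads swing forward as they close: fully open they stand 13 mm farther back than shut.
Start: joints at [1.082, 0.13, 1.488, -0, 1.523, -0.085], TCP at [235.729, 551.759, 303.892] pointing down, gripper open.
Joint ranges: [-2.96, 2.96], [-0.89, 2.26], [0.02, 2.5], [-1.34, 4.48], [0, 2.73], [-2.66, 2.66]. Speed limits (rad/s): [2.39, 2.39, 2.79, 3.14, 3.14, 3.14].

INTERFACE

Orientations are given as a rotation vector (axis times angle).
In Python, from station import ctrl gives the robot as it stands.
- The arm moves only by the tool move_arm, never from a script. Its argument "steps" is one flat list of numbers, 4 for each row, row after row: the shift along the world's x, y, z in mm, then the turn about the world's z in rad. A call has 1 to 12 rows; each row shifts and turns the commanded pose from where the row before left it; what a row does not reach is not made up. A row lasts 1/10 s, in which the tool goes at most 50 mm and 8.59 degrees, less where a joint would pass 70% of its speed; a pose out of reach is approached as far as the arm can. A call with a gripper value outside its range is refused whole. "hand" is the opening, from 0 (shut) to 1 (fully open), set as the call begins (left out, the last holds). The fingers move at their own pace and stop on an object; "grip_force" is the grip in N (left out, the last holds). Time passes only in rows, so rows that do not move let the fingers close. It gives the time, the measured TCP pose, the force, the opening and the grip force at its end, in the units of the state.
- ctrl.state(): the state, without advancing time (a new reading comes with each control period).
- ctrl.camera(name): name is "scene" or "top"; returns a dict with "color" (480x640x3 uint8, red, green, blue), "mtx" (3x3 intrinsics, pixels), "extrinsics" (4x4, takes a point from world to camera coordinates). Camera axes: x right, y down, z forward; pixel columns grow to the right and rows downward; lengths in mm; the calibration is good to about 2 mm. A picture is of the moment at which its call begins. There is no depth.
- ctrl.hand_in(): hands the job in; it is judged then, once.
The state is a dict: "time": time; "q": joint angles; "dq": joint speeds; "tau": joint torques, N m; "eef_pos": TCP position; "eef_rot": TCP orientation; "contact_force": force on the tool from outside, world axes, zero at the start; "ft_torque": the same for the moment, N m; "width": finger opening in mm; "gripper_force": force on a finger pad.
Only numpy, scipy, OpenCV 4.12 (cv2) and the standard library are available. Lean on these libraries where they do the work, as an engineer would, in place of code of your own. Each camera call takes 0.05 s, during which the arm holds its last target. There are 200 camera calls.

TASK

The lever of the small bench press is locked by a clip snapped onto a short rail in the lever's path. Pull the clip up off its rail and set it down in the low steel tray, then swing the press lever, the way the clip had barred, by exactly four clicks, never as far as the fifth, and finish still holding the lever there against its spring. Leave the bin, the bottle and the loose cast where they are.

Things in the scene. Friction and masses are not known exactly. Their poses are not given: they have to be found in the camera images.
- press: Grey bench press, fixed. Origin on the bench, on the lever's vertical axis; z up, x away from the robot at yaw 0. Base 170 x 140 mm. Flat top plate, its top at z = 140 mm, spans x -135 to 60, y -65 to 65 mm. On it: a toothed wheel on the axis (39 mm radius, 24 mm high), a sprung pawl on the +x side and the rail. Below it a platen, driven down by the lever, closes on a cast.
- rail (a point): Middle of the rail's top, 160 mm above the bench. The rail is an upright steel fin on the press plate, 20 mm high, 12 mm thick (radially), 30 mm long (tangentially), 110 mm from the lever axis and 0.70 rad counterclockwise (from above) of the handle at rest. A sprung brass nose stands 3 mm out of its outer face and catches the clip.
- clip: Aluminium lock clip, about 0.08 kg: a cap 25 x 38 x 25 mm, open below, over the rail, and an upright grip tab on top, 14 mm (clip's x) by 26 mm (y), from z = 25 to 61 mm. Origin: centre of its underside, 143 mm above the bench on the rail; x points away from the lever axis. Pulled straight up, the catch yields at 12 to 15 N in the first 6 mm; free after 20 mm. Stands by itself on its underside.
- tray: Low open steel tray on the bench, fixed, 130 mm (its x) by 160 mm (its y), 22 mm high, walls and floor about 4 mm. Origin at the centre of its underside. It may stand left or right of the press.
- handle: The press lever's steel arm with its knob, turning with the lever. Origin on the lever axis, 140 mm above the bench; x points along the arm to the knob. Arm 16 mm wide, 9 mm thick, its top 35 mm above the origin, 118 mm long. Upright black round knob at x = 110 mm: 18 mm diameter, from 35 to 75 mm above the origin.
- knob (a point): Point on the knob's axis, 198 mm above the bench, 17 mm below the knob's top, 110 mm from the lever axis. Pushing the lever here takes about 4 N at rest to 6 N at the fourth click on average; the force dips about 2.5 N below that as a click drops in and jumps up by about 5 N on leaving it.
- lever (a joint): Lever angle, rad, about the vertical axis: 0 at the rest stop, grows counterclockwise from above (forward, the working direction), end stop 1.45. A click every 0.2244 rad (25 mm of knob travel): click n is at n x 0.2244. A spring drives it back to 0 when let go: clicks are felt but do not hold it. With the clip on its rail it is blocked at about 0.44.
- bin: Grey open stacking bin, 160 x 100 x 75 mm, loose; a bystander. Origin at the centre of its underside. Stands on the other side of the press from the tray.
- bottle: White bottle, 60 mm diameter, 130 mm tall, loose; a bystander. Origin at the centre of its underside.
- cast: Stone dental cast, 58 x 60 x 38 mm, loose; a bystander. Origin at the centre of its underside.
Not all that is in view belongs to the job. There is more than one size of the clip; the one meant has the size given above.

How it is judged:
By the outcome, as a careful person would: the job done as asked, in the order asked, and still so for the second after the job is handed in, while the arm keeps its last pose, push and grip.
It also fails if it takes over 66 s, if anything falls off the work surface, if the arm or the gripper's body presses on something with over 40 N, if the wrist force passes 120 N, or if a joint passes its speed limit or range.

## Working session

There is one attempt and no reset: what is moved stays moved. The work goes in short steps, Python scripts to look and compute and a tool call to move; the robot and the scene stay as the last step left them, time stands still between calls to the robot, and variables do not carry over. Pictures are saved under pics/ and viewed, at most 10 in all, crops included, and the job is handed in when it is done.

Besides the shell and the picture viewer there is one more tool, called after "Call:" in YAML: its name, and indented under it one key for each argument. move_arm: Moves the arm, as the interface text tells. Its arguments: {"type":"object","properties":{"steps":{"type":"array","items":{"type":"number"}},"hand":{"type":"number"},"grip_force":{"type":"number"}},"required":["steps"]}

```bash
mkdir -p pics; cat > h.py <<'E'
import numpy as np,cv2
from station import ctrl
def ray(c,u,v,z):
    K,E=c["mtx"],c["extrinsics"];R,t=E[:3,:3],E[:3,3]
    o=-R.T@t;d=R.T@np.linalg.solve(K,[u,v,1]);return (o+d*(z-o[2])/d[2]).round(1)
def proj(c,p):
    E=c["extrinsics"];q=c["mtx"]@(E[:3,:3]@np.array(p,float)+E[:3,3]);return (q[:2]/q[2]).round(1)
E
python3 - <<'E'
from h import *
import pickle
cs={n:ctrl.camera(n) for n in("scene","top")}
pickle.dump(cs,open("c0.pkl","wb"))
for n,c in cs.items():
    cv2.imwrite(f"pics/{n}0.png",c["color"][:,:,::-1]);E=c["extrinsics"];print(n,(-E[:3,:3].T@E[:3,3]).round(),E[:3,:3].round(2).tolist(),c["mtx"].round().tolist())
s=ctrl.state();print({k:np.round(s[k],3) for k in s})
E
```

```text
scene [1155. -589.  710.] [[0.72, 0.69, 0.02], [0.41, -0.41, -0.81], [-0.55, 0.6, -0.58]] [[472.0, 0.0, 316.0], [0.0, 472.0, 236.0], [0.0, 0.0, 1.0]]
top [ 494.    8. 1084.] [[0.02, -1.0, 0.02], [-0.99, -0.02, -0.11], [0.11, -0.02, -0.99]] [[505.0, 0.0, 317.0], [0.0, 505.0, 240.0], [0.0, 0.0, 1.0]]
{'time': np.float64(0.1), 'q': array([ 1.082,  0.131,  1.489,  0.   ,  1.523, -0.085]), 'dq': array([ 0.001, -0.001, -0.004,  0.   , -0.001, -0.003]), 'tau': array([ 1.0000e-03, -5.7095e+01, -5.0194e+01, -0.0000e+00,  8.0000e-03,
       -0.0000e+00]), 'eef_pos': array([235.538, 551.423, 302.931]), 'eef_rot': array([-6.300e-01, -3.077e+00,  3.000e-03]), 'contact_force': array([-0.371, -0.894,  0.028]), 'ft_torque': array([ 0.013, -0.014,  0.012]), 'gripper_force': np.float64(0.0), 'width': np.float64(85.614)}
```

View pics/scene0.png

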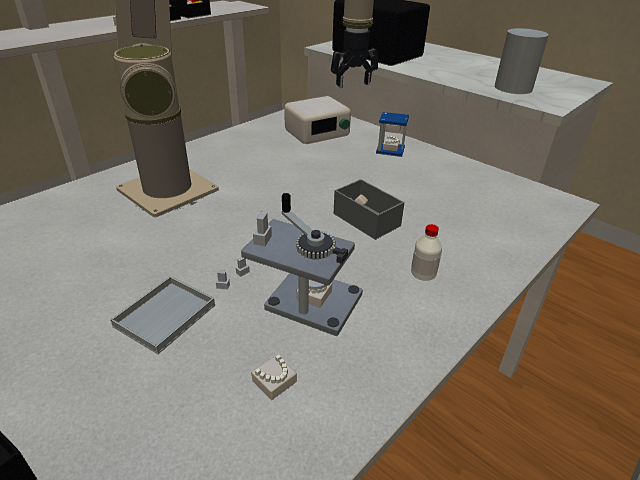

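View pics/top0.png

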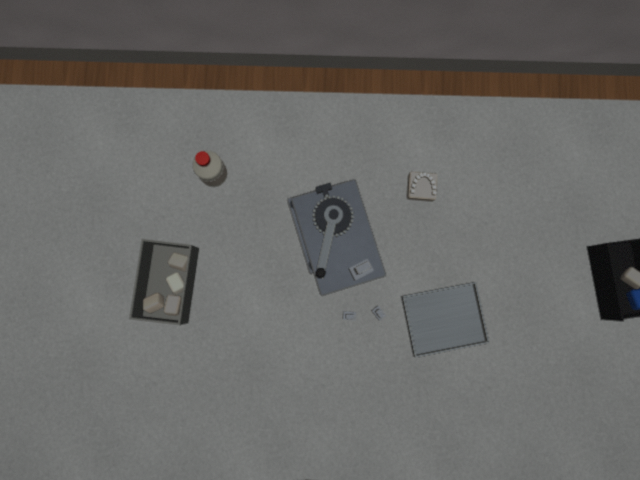

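Scene: the press is at about (310,260), with a clip on its rail at (262,230) in scene and (361,269) in top. The knob is at (286,202) in scene and (320,272) in top. The tray is at (163,313) in scene and (444,319) in top.

There are three clip candidates in the top view: the one at (361,269) on the rail, and small ones loose on the bench at (348,315) and (376,312). The one on the rail fits by place and by its larger size, which I'll check in a crop.

```bash
python3 - <<'E'
from h import *
import pickle
cs=pickle.load(open("c0.pkl","rb"))
a=cs["top"]["color"][170:330,280:400,::-1];b=cs["scene"]["color"][180:300,205:365,::-1]
A=cv2.resize(a,None,fx=3.5,fy=3.5,interpolation=cv2.INTER_CUBIC);B=cv2.resize(b,None,fx=2.3,fy=2.3,interpolation=cv2.INTER_CUBIC)
A=cv2.convertScaleAbs(A,alpha=1.6)
o=np.zeros((560,800,3),np.uint8);o[:560,:420]=A;o[:276,425:425+368]=B;cv2.imwrite("pics/crop.png",o)
c=cs["top"]
print("knob",ray(c,320,272,215),"clip tab",ray(c,358,270,204))
g=c["color"].astype(int)
# knob: dark blob
m=(g[255:290,305:335].max(2)<40).astype(np.uint8);print("knobdark",cv2.moments(m,True)['m10']/m.sum()+305,cv2.moments(m,True)['m01']/m.sum()+255,m.sum())
for p in [(402,296),(474,283),(487,341),(415,355)]:print("tray",ray(c,*p,22))
for p in [(289,199),(355,180),(385,274),(320,295)]:print("plate",ray(c,*p,140))
E
```

```text
knob [536.2 -17.4 215. ] clip tab [541.5 -84.  204. ]
knobdark 320.04545454545456 272.6818181818182 66
tray [ 498.4 -195.9   22. ]
tray [ 528.3 -348.6   22. ]
tray [ 408.1 -373.8   22. ]
tray [ 377.2 -222.7   22. ]
plate [677.   41.5 140. ]
plate [716.6 -83.5 140. ]
plate [ 538.3 -141.4  140. ]
plate [497.1 -20.2 140. ]
```

View pics/crop.png

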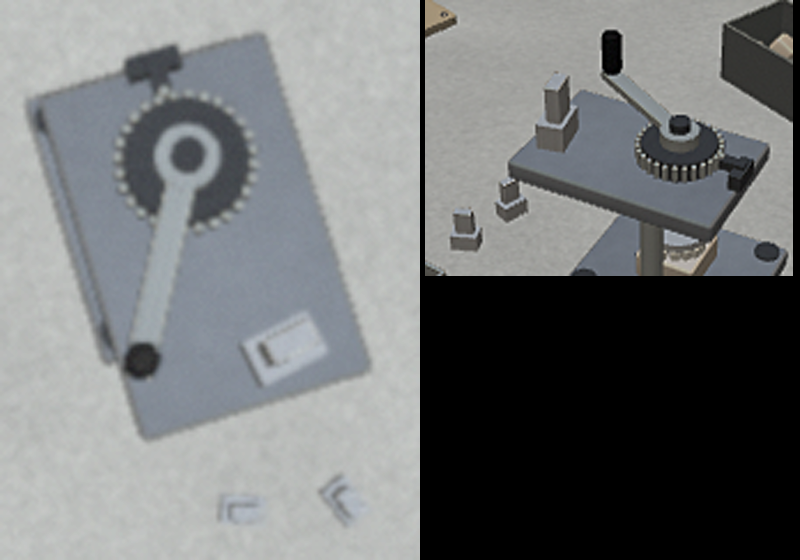

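The crop confirms it. The clip on the rail (top ≈(362,269), scene ≈(262,225)) is clearly the larger one and sits about 0.7 rad counterclockwise of the handle. The two loose clips are about half its size, so they are not the ones meant. Next I'll cross-check both views.

```bash
python3 - <<'E'
from h import *
import pickle
cs=pickle.load(open("c0.pkl","rb"));T,S=cs["top"],cs["scene"]
P=lambda c:c["mtx"]@c["extrinsics"][:3]
def tri(a,b):
    X=cv2.triangulatePoints(P(T),P(S),np.array(a,float).reshape(2,1),np.array(b,float).reshape(2,1)).ravel();return (X[:3]/X[3]).round(1)
print("tab tri",tri((364.3,267.3),(262.4,213.9)),"knobtop",tri((320,272.5),(286.3,193.9)))
print("hub 185",ray(T,333.4,214.3,185),ray(S,(680-425)/2.3+205,118/2.3+180,188))
print("tab top",ray(T,364.3,267.3,204),ray(S,262.4,213.9,204)); print("knob",ray(T,320,272.5,215),ray(S,286.3,194,215))
ax=np.array([643,-39.]);th=2.942
r=th+.7;x=np.array([np.cos(r),np.sin(r)]);y=np.array([-x[1],x[0]]);c=ax+110*x
print("pred rail",c)
vis=[]
for n,I in cs.items():
    im=I["color"][:,:,::-1].copy();im=cv2.resize(im,None,fx=4,fy=4,interpolation=cv2.INTER_CUBIC)
    for z,a,b in((204,7,13),(168,12.5,19)):
        q=[proj(I,[*(c+i*a*x+j*b*y),z]) for i,j in((1,1),(1,-1),(-1,-1),(-1,1))]
        cv2.polylines(im,[((np.array(q)+.5)*4).astype(int)],True,(0,0,255),1)
    u,v=(proj(I,[*c,190])*4).astype(int);vis.append(cv2.resize(im[v-150:v+150,u-150:u+150],(400,400)))
cv2.imwrite("pics/chk.png",cv2.convertScaleAbs(np.hstack(vis),alpha=1.3))
E
```

```text
tab tri [547.2 -93.5 207. ] knobtop [535.7 -16.9 215.9]
hub 185 [642.1 -40.7 185. ] [644.7 -41.1 188. ]
tab top [546.4 -95.  204. ] [544.7 -89.4 204. ]
knob [535.4 -17.4 215. ] [535.3 -15.6 215. ]
pred rail [546.48740835 -91.77612768]
```

View pics/chk.png

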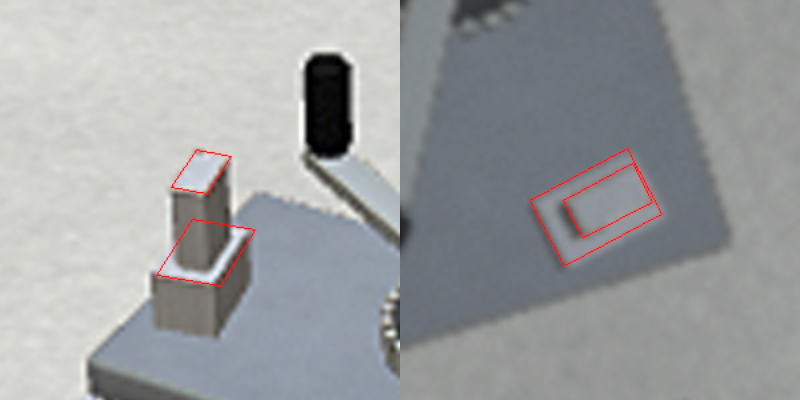

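Model and measurement agree in both views to within about 2 mm. The clip is at (546.5,-92) with its radial axis at 0.50 rad, and the knob is at (535.5,-17). Moving over the clip now.

Call:
move_arm:
  steps: [13,-26.8,1,-0.028,13,-26.8,1,-0.028,13,-26.8,1,-0.028,13,-26.8,1,-0.028,13,-26.8,1,-0.028,13,-26.8,1,-0.028,13,-26.8,1,-0.028,13,-26.8,1,-0.028,13,-26.8,1,-0.028,13,-26.8,1,-0.028,13,-26.8,1,-0.028,13,-26.8,1,-0.028]
  hand: 1

```text
time: 1.3
eef_pos: [391.9, 228.9, 315.6]
eef_rot: [-1.137, -2.928, 0.001]
contact_force: [0.9, -1.2, 0.4]
width: 85.7
gripper_force: 0.0
```

Call:
move_arm:
  steps: [13,-26.8,1,-0.028,13,-26.8,1,-0.028,13,-26.8,1,-0.028,13,-26.8,1,-0.028,13,-26.8,1,-0.028,13,-26.8,1,-0.028,13,-26.8,1,-0.028,13,-26.8,1,-0.028,13,-26.8,1,-0.028,13,-26.8,1,-0.028,13,-26.8,1,-0.028,0,0,0,0]

```text
time: 2.5
eef_pos: [535.3, -67.5, 326.2]
eef_rot: [-1.577, -2.717, 0.002]
contact_force: [-0.2, -0.5, 1.3]
width: 85.9
gripper_force: 0.0
```

Call:
move_arm:
  steps: [5.5,-12,0,-0.009,5.7,-12.5,0,-0.009,0,0,-15,0,0,0,-20,0,0,0,-20,0,0,0,-15,0,0,0,-10,0,0,0,0,0]
  hand: 1

```text
time: 3.3
eef_pos: [545.0, -88.6, 244.8]
eef_rot: [-1.594, -2.704, 0.001]
contact_force: [-0.1, -0.1, -0.3]
width: 85.3
gripper_force: 0.0
```

Call:
move_arm:
  steps: [0,0,0,0,0,0,0,0,0,0,0,0,0,0,0,0,0,0,0,0,0,0,0,0,0,0,0,0,0,0,0,0]
  hand: 0
  grip_force: 60

```text
time: 4.1
eef_pos: [546.0, -89.3, 247.3]
eef_rot: [1.596, 2.706, -0.0]
contact_force: [-2.7, -0.8, 6.3]
width: 13.0
gripper_force: 59.7
```

```bash
python3 - <<'E'
from h import *
s=ctrl.state();print(s["width"],s["gripper_force"],s["contact_force"].round(1),s["q"].round(2))
i=ctrl.camera("scene")["color"][:,:,::-1];cv2.imwrite("pics/g1.png",cv2.resize(i[120:300,180:380],None,fx=3,fy=3))
E
```

```text
12.951338427150722 59.73909080028534 [-2.7 -0.8  6.3] [-0.25  0.04  1.69 -0.    1.41 -0.76]
```

View pics/g1.png

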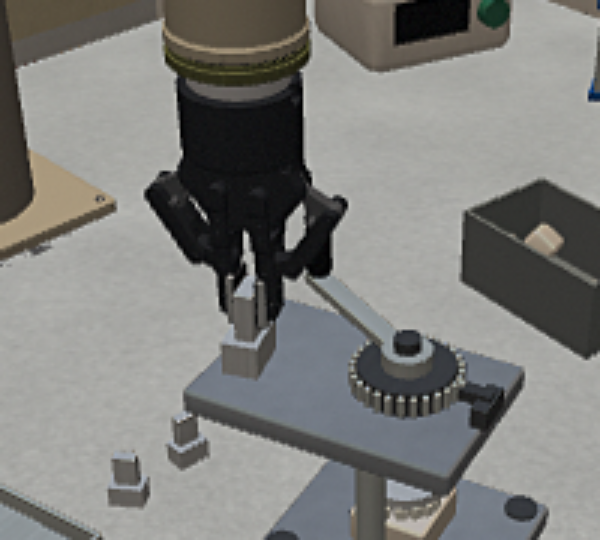

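The pads hold the tab (width 13 mm, crop centre (245,310)). Pulling straight up.

Call:
move_arm:
  steps: [0,0,3,0,0,0,3,0,0,0,3,0,0,0,4,0,0,0,5,0,0,0,8,0,0,0,8,0,0,0,10,0,0,0,10,0,0,0,10,0,0,0,0,0]
  grip_force: 80

```text
time: 5.25
eef_pos: [546.7, -89.3, 313.3]
eef_rot: [1.594, 2.703, 0.002]
contact_force: [0.1, -0.4, -1.6]
width: 12.8
gripper_force: 81.0
```

```bash
python3 - <<'E'
from h import *
s=ctrl.state();print(s["width"],s["gripper_force"],s["contact_force"].round(1),s["eef_pos"].round(1))
i=ctrl.camera("scene")["color"][:,:,::-1];cv2.imwrite("pics/g2.png",cv2.resize(i[120:300,180:380],None,fx=2.5,fy=2.5))
E
```

```text
12.848087351977327 80.95812678337097 [ 0.1 -0.4 -1.6] [546.7 -89.3 313.3]
```

View pics/g2.png

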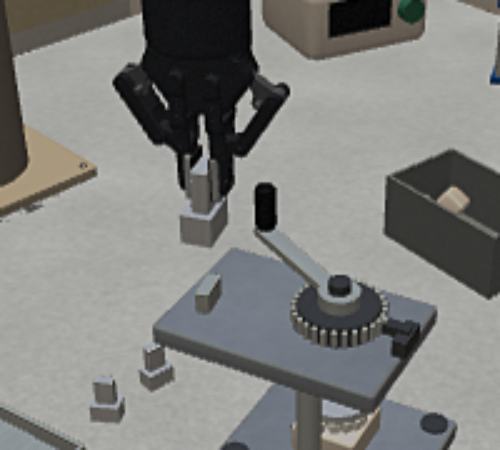

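The clip is free in the grip and the bare rail shows at crop (208,292). Carrying the clip to the tray.

Call:
move_arm:
  steps: [-8.5,-17.8,0,0,-8.5,-17.8,0,0,-8.5,-17.8,0,0,-8.5,-17.8,0,0,-8.5,-17.8,0,0,-8.5,-17.8,0,0,-8.5,-17.8,0,0,-8.5,-17.8,0,0,-8.5,-17.8,0,0,-8.5,-17.8,0,0,-8.5,-17.8,0,0,0,0,0,0]

```text
time: 6.5
eef_pos: [451.3, -286.6, 310.1]
eef_rot: [-1.599, -2.703, 0.001]
contact_force: [0.9, 0.2, 0.1]
width: 12.7
gripper_force: 81.0
```

Call:
move_arm:
  steps: [0,0,-20,0,0,0,-25,0,0,0,-25,0,0,0,-25,0,0,0,-25,0,0,0,-25,0,0,0,-20,0,0,0,-15,0,0,0,-8,0,0,0,0,0]

```text
time: 7.5
eef_pos: [452.0, -284.3, 121.7]
eef_rot: [-1.595, -2.704, -0.001]
contact_force: [-0.2, 0.8, -0.9]
width: 12.8
gripper_force: 81.0
```

Call:
move_arm:
  steps: [0,0,-4,0,0,0,-4,0,0,0,-2,0,0,0,0,0]

```text
time: 7.9
eef_pos: [452.4, -285.0, 112.9]
eef_rot: [1.596, 2.706, -0.0]
contact_force: [-0.9, -0.5, -1.1]
width: 12.4
gripper_force: 81.0
```

Call:
move_arm:
  steps: [0,0,-1,0,0,0,-1,0,0,0,-1,0,0,0,0,0]

```text
time: 8.3
eef_pos: [452.4, -284.9, 109.8]
eef_rot: [-1.596, -2.706, -0.0]
contact_force: [-0.2, -0.1, -1.2]
width: 12.6
gripper_force: 81.0
```

Call:
move_arm:
  steps: [0,0,-1,0,0,0,0,0]

```text
time: 8.5
eef_pos: [452.4, -284.9, 108.8]
eef_rot: [-1.596, -2.706, -0.0]
contact_force: [-0.7, 0.6, -0.1]
width: 12.6
gripper_force: 81.0
```

Call:
move_arm:
  steps: [0,0,-1,0,0,0,0,0]

```text
time: 8.7
eef_pos: [452.5, -285.0, 108.5]
eef_rot: [1.596, 2.706, -0.0]
contact_force: [-2.4, 1.4, 5.5]
width: 12.9
gripper_force: 82.0
```

Call:
move_arm:
  steps: [0,0,-0.7,0,0,0,0,0]

```text
time: 8.9
eef_pos: [452.6, -285.1, 108.5]
eef_rot: [1.596, 2.706, -0.0]
contact_force: [-5.9, 3.4, 11.9]
width: 12.7
gripper_force: 82.9
```

Contact with the tray floor. Releasing, then rising.

Call:
move_arm:
  steps: [0,0,1,0,0,0,0,0]

```text
time: 9.1
eef_pos: [452.6, -285.1, 108.5]
eef_rot: [1.596, 2.705, -0.0]
contact_force: [-0.0, 0.6, 3.5]
width: 12.5
gripper_force: 81.8
```

Call:
move_arm:
  steps: [0,0,0,0,0,0,0,0,0,0,0,0,0,0,0,0,0,0,0,0,0,0,0,0]
  hand: 0.6

```text
time: 9.7
eef_pos: [452.4, -284.9, 108.2]
eef_rot: [-1.596, -2.706, -0.0]
contact_force: [0.1, -0.2, -0.5]
width: 51.0
gripper_force: 0.0
```

Call:
move_arm:
  steps: [0,0,10,0,0,0,15,0,0,0,20,0,0,0,25,0,0,0,25,0,0,0,25,0,0,0,25,0,0,0,25,0,0,0,25,0,0,0,15,0,0,0,0,0]

```text
time: 10.8
eef_pos: [453.3, -285.7, 322.0]
eef_rot: [1.593, 2.701, -0.001]
contact_force: [0.3, 0.1, 0.1]
width: 51.1
gripper_force: 0.0
```

```bash
python3 - <<'E'
from h import *
s=ctrl.state();print(s["width"],s["contact_force"].round(1),s["eef_pos"].round(1),s["q"].round(2))
i=ctrl.camera("scene")["color"][:,:,::-1];cv2.imwrite("pics/g3.png",cv2.resize(i[120:360,90:390],None,fx=2.5,fy=2.5))
E
```

```text
51.11449291104763 [0.3 0.1 0.1] [ 453.3 -285.7  322. ] [-0.66 -0.06  1.65 -0.    1.55 -1.16]
```

View pics/g3.png

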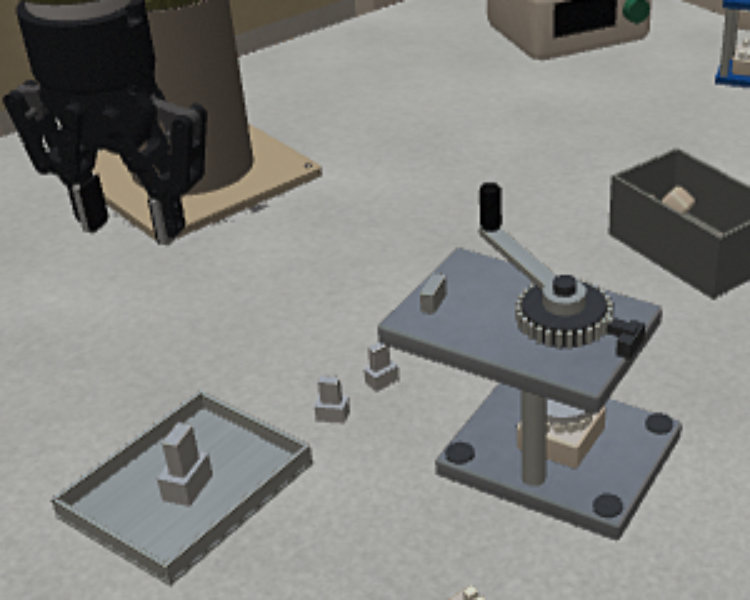

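The clip stands upright in the tray (crop (185,465)) and the knob is unmoved. Moving to the knob and turning the gripper so it closes tangentially.

Call:
move_arm:
  steps: [3.4,11.2,0,-0.095,3.4,11.2,0,-0.095,3.4,11.2,0,-0.095,3.4,11.2,0,-0.095,3.4,11.2,0,-0.095,3.4,11.2,0,-0.095,3.4,11.2,0,-0.095,3.4,11.2,0,-0.095,3.4,11.2,0,-0.095,3.4,11.2,0,-0.095,3.4,11.2,0,-0.095,3.4,11.2,0,-0.095]

```text
time: 12.05
eef_pos: [492.6, -149.8, 316.1]
eef_rot: [-2.805, -1.41, 0.003]
contact_force: [0.4, -0.0, 0.4]
width: 51.4
gripper_force: 0.0
```

Call:
move_arm:
  steps: [3.4,11.2,0,-0.095,3.4,11.2,0,-0.095,3.4,11.2,0,-0.095,3.4,11.2,0,-0.095,3.4,11.2,0,-0.095,3.4,11.2,0,-0.095,3.4,11.2,0,-0.095,3.4,11.2,0,-0.095,3.4,11.2,0,-0.095,3.4,11.2,0,-0.095,3.4,11.2,0,-0.095,0,0,0,0]

```text
time: 13.25
eef_pos: [530.1, -26.2, 316.3]
eef_rot: [-3.136, 0.172, 0.005]
contact_force: [-0.3, 0.3, -0.1]
width: 51.2
gripper_force: 0.0
```

```bash
cat > y.py <<'E'
from h import *
s=ctrl.state();R=cv2.Rodrigues(s["eef_rot"])[0];print("yaw y",np.arctan2(R[1,1],R[0,1]).round(3),s["q"].round(2),s["eef_pos"].round(1),s["contact_force"].round(1),s["width"].round(1))
E
python3 y.py
```

```text
Traceback (most recent call last):
  File "y.py", line 2, in <module>
    s=ctrl.state();R=cv2.Rodrigues(s["eef_rot"])[0];print("yaw y",np.arctan2(R[1,1],R[0,1]).round(3),s["q"].round(2),s["eef_pos"].round(1),s["contact_force"].round(1),s["width"].round(1))
                                                                                                                                                                       ^^^^^^^^^^^^^^^^
AttributeError: 'float' object has no attribute 'round'
```

Call:
move_arm:
  steps: [2.5,4.5,0,-0.045,2.5,4.5,0,-0.045,0,0,0,0,0,0,0,0]

```text
time: 13.65
eef_pos: [535.2, -18.7, 317.4]
eef_rot: [3.126, -0.308, -0.002]
contact_force: [-0.4, -0.8, -0.1]
width: 51.2
gripper_force: 0.0
```

```bash
sed -i 's/s\["width"\].round(1)/s["width"]/' y.py; python3 y.py
```

```text
yaw y -1.767 [-0.13 -0.05  1.65 -0.    1.54  1.64] [535.2 -18.7 317.4] [-0.4 -0.8 -0.1] 51.23280058321323
```

Call:
move_arm:
  steps: [0,0.8,-12,0,0,0.5,-14,0,0,0,-14,0,0,0,-12,0,0,0,-8,0,0,0,-3,0,0,0,0,0,0,0,0,0]

```text
time: 14.45
eef_pos: [536.0, -17.1, 255.8]
eef_rot: [3.126, -0.312, 0.001]
contact_force: [0.1, -0.5, 0.7]
width: 51.1
gripper_force: 0.0
```

Call:
move_arm:
  steps: [0,0,0,0,0,0,0,0,0,0,0,0,0,0,0,0,0,0,0,0,0,0,0,0]
  hand: 0
  grip_force: 60

```text
time: 15.05
eef_pos: [535.7, -18.1, 256.1]
eef_rot: [3.124, -0.313, 0.001]
contact_force: [-2.7, -5.0, 3.7]
width: 16.5
gripper_force: 58.4
```

```bash
python3 y.py
```

```text
yaw y -1.771 [-0.13 -0.02  1.73 -0.    1.43  1.64] [535.7 -18.1 256.1] [-2.7 -5.   3.7] 16.472358493104053
```

```bash
python3 - <<'E'
import numpy as np
a=2.939+np.arange(21)*.2244/5;p=110*np.c_[np.cos(a),np.sin(a)];print(np.diff(p,axis=0).round(1).tolist())
E
```

```text
[[-0.9, -4.9], [-0.7, -4.9], [-0.4, -4.9], [-0.2, -4.9], [-0.0, -4.9], [0.2, -4.9], [0.4, -4.9], [0.7, -4.9], [0.9, -4.9], [1.1, -4.8], [1.3, -4.8], [1.5, -4.7], [1.7, -4.6], [1.9, -4.5], [2.1, -4.4], [2.3, -4.3], [2.5, -4.2], [2.7, -4.1], [2.9, -4.0], [3.1, -3.9]]
```

Call:
move_arm:
  steps: [-0.9,-4.9,0,0.045,-0.7,-4.9,0,0.045,-0.4,-4.9,0,0.045,-0.2,-4.9,0,0.045,0,-4.9,0,0.045,0.2,-4.9,0,0.045,0.4,-4.9,0,0.045,0.7,-4.9,0,0.045,0,0,0,0]

```text
time: 15.95
eef_pos: [534.4, -56.5, 256.0]
eef_rot: [-3.131, -0.254, 0.001]
contact_force: [-5.1, -0.8, 6.0]
width: 16.2
gripper_force: 59.3
```

```bash
python3 y.py
```

```text
yaw y -1.409 [-0.2  -0.01  1.72 -0.    1.43  1.21] [534.4 -56.5 256. ] [-5.1 -0.8  6. ] 16.151540733803373
```

Call:
move_arm:
  steps: [0.6,-4.9,0,0.045,1.0,-4.9,0,0.045,1.2,-4.8,0,0.045,1.4,-4.8,0,0.045,1.7,-4.7,0,0.045,1.9,-4.6,0,0.045,2.1,-4.5,0,0.045,0,0,0,0]

```text
time: 16.75
eef_pos: [544.6, -89.9, 256.0]
eef_rot: [3.052, 0.741, 0.0]
contact_force: [-5.0, -0.4, 6.1]
width: 16.5
gripper_force: 59.3
```

```bash
python3 y.py
```

```text
yaw y -1.094 [-0.26  0.03  1.68 -0.    1.43  0.84] [544.6 -89.9 256. ] [-5.  -0.4  6.1] 16.49201942415571
```

Call:
move_arm:
  steps: [1.8,-4.6,0,0.045,2.3,-4.3,0,0.045,2.5,-4.2,0,0.045,2.7,-4.1,0,0.045,0,0,0,0]

```text
time: 17.25
eef_pos: [554.5, -106.6, 256.0]
eef_rot: [2.974, 1.011, 0.002]
contact_force: [0.4, 1.4, 5.5]
width: 16.3
gripper_force: 59.2
```

```bash
cat >> y.py <<'E'
d=s["eef_pos"][:2]-[643,-40];t=np.arctan2(d[1],d[0])%6.2832;f=s["contact_force"][:2]
print("lever",(t-2.939).round(3),"r",np.hypot(*d).round(1),"ft",(f@[-np.sin(t),np.cos(t)]).round(1),"fr",(f@[np.cos(t),np.sin(t)]).round(1))
E
python3 y.py
```

```text
yaw y -0.915 [-0.28  0.06  1.65  0.    1.43  0.63] [ 554.5 -106.6  256. ] [0.4 1.4 5.5] 16.29084142228205
lever 0.848 r 110.7 ft -0.9 fr -1.2
```

Call:
move_arm:
  steps: [1.4,-2.0,0,0.022,0,0,0,0]

```text
time: 17.45
eef_pos: [555.8, -108.3, 256.0]
eef_rot: [2.963, 1.044, 0.002]
contact_force: [0.3, 3.2, 5.6]
width: 16.5
gripper_force: 59.3
```

```bash
python3 y.py
```

```text
yaw y -0.893 [-0.28  0.07  1.65  0.    1.43  0.61] [ 555.8 -108.3  256. ] [0.3 3.2 5.6] 16.533745411542117
lever 0.867 r 110.8 ft -2.3 fr -2.2
```

Call:
move_arm:
  steps: [1.5,-1.9,0,0.022,0,0,0,0]

```text
time: 17.65
eef_pos: [557.3, -110.2, 256.0]
eef_rot: [2.951, 1.076, 0.003]
contact_force: [0.7, 2.9, 5.0]
width: 16.3
gripper_force: 59.3
```

```bash
python3 y.py
```

```text
yaw y -0.871 [-0.29  0.07  1.64  0.    1.43  0.59] [ 557.3 -110.2  256. ] [0.7 2.9 5. ] 16.251277302989735
lever 0.89 r 110.8 ft -1.8 fr -2.4
```

Call:
move_arm:
  steps: [0.8,-0.9,0,0.01,0,0,0,0]

```text
time: 17.85
eef_pos: [558.0, -111.1, 256.0]
eef_rot: [2.946, 1.091, 0.002]
contact_force: [-1.7, 3.2, 6.1]
width: 16.5
gripper_force: 59.3
```

```bash
python3 y.py; python3 - <<'E'
from h import *
i=ctrl.camera("scene")["color"][:,:,::-1];cv2.imwrite("pics/g4.png",cv2.resize(i[120:360,90:390],None,fx=2.5,fy=2.5))
E
```

```text
yaw y -0.862 [-0.29  0.07  1.64  0.    1.43  0.57] [ 558.  -111.1  256. ] [-1.7  3.2  6.1] 16.464579648326755
lever 0.899 r 110.8 ft -3.5 fr -0.7
```

View pics/g4.png

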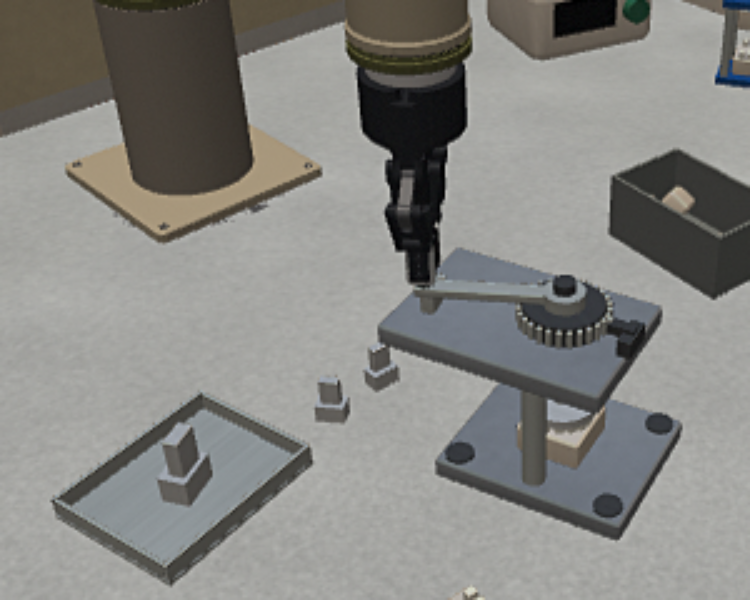

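The lever has swung to about 0.90 rad, with the arm now over the rail at crop (430,290). The clip, bin and loose clips are undisturbed. The fourth click needs to be safely in, so I'm adding a small margin and watching for the force jump.

Call:
move_arm:
  steps: [0.9,-0.9,0,0.011,0,0,0,0]

```text
time: 18.1
eef_pos: [558.7, -111.8, 255.9]
eef_rot: [-2.94, -1.107, -0.001]
contact_force: [-1.3, 4.0, 6.4]
width: 16.5
gripper_force: 59.5
```

```bash
python3 y.py
```

```text
yaw y -0.851 [-0.29  0.08  1.63  0.    1.43  0.56] [ 558.7 -111.8  255.9] [-1.3  4.   6.4] 16.461522475050213
lever 0.908 r 110.8 ft -3.9 fr -1.6
```

Call:
move_arm:
  steps: [0.9,-0.9,0,0.011,0,0,0,0,0,0,0,0]

```text
time: 18.4
eef_pos: [559.3, -112.5, 255.9]
eef_rot: [-2.933, -1.122, -0.0]
contact_force: [-4.7, 5.3, 8.6]
width: 16.2
gripper_force: 59.6
```

```bash
python3 y.py
```

```text
yaw y -0.84 [-0.29  0.08  1.63  0.    1.43  0.55] [ 559.3 -112.5  255.9] [-4.7  5.3  8.6] 16.166038330193416
lever 0.917 r 110.8 ft -7.1 fr 0.0
```

The tangential force fell to about 2 N at 0.89 rad and then jumped to 7 N. That is the fourth click passing, far short of the fifth. Holding here and handing in.

Call:
move_arm:
  steps: [0,0,0,0,0,0,0,0,0,0,0,0,0,0,0,0,0,0,0,0]

```text
time: 18.9
eef_pos: [559.3, -112.5, 255.9]
eef_rot: [-2.934, -1.122, -0.0]
contact_force: [-3.8, 4.9, 9.2]
width: 16.2
gripper_force: 59.6
```

```bash
python3 y.py; python3 -c "
from station import ctrl
print(ctrl.hand_in())"
```

```text
yaw y -0.84 [-0.29  0.08  1.63  0.    1.43  0.55] [ 559.3 -112.5  255.9] [-3.8  4.9  9.2] 16.166563669835146
lever 0.916 r 110.8 ft -6.2 fr -0.3
the job is handed in; nothing more can be done
None
```

Handed in at 18.9 s: the clip stands in the tray, and the gripper is holding the lever just past the fourth click, at about 0.92 rad by my estimate (fifth click at 1.12); I don't have the verdict.

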